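# Turn the drip plate to its stop about the peg and bolt it in

## Task

The white notched drip plate lies askew in the grey drying tray. Keeping its notch on the steel peg, push the corner diagonally opposite so that the plate turns about the peg until its back edge bears on the blue stop, which is screwed to a different depth each time and has to be felt, and press it there for half a second with about 8 newtons (never more than 14, the ceramic chips). Then slide the red-knobbed bolt fully across in front of the plate, and leave the other kitchen things where they are.

Things in the scene. Friction and masses are not known exactly. Their poses are not given: they have to be found in the camera images.
- tray: Grey plastic drying tray, fixed to the counter, 245 mm (x, front to back) by 320 mm (y). Origin at the centre of its underside; x points to the back (rail side), y to the left. Floor top 6 mm above the counter. Rims 5 mm thick: front rim 10 mm high, the others 16 mm high above the counter.
- peg (a point): Foot of the upright steel peg fixed in the tray, diameter 12 mm, 34 mm tall above the tray floor; this point is on its axis at floor height, at tray x +77.5, y -100 mm. Its axes are the tray's.
- rail: Black bracket fixed on the tray floor, 10 mm thick, 105 long (tray y), 18 high. Origin at floor height, middle of its front face, 31 mm behind the peg axis (tray x), 82.5 mm left of it. At its left end a blue stop bar, 34 long, 16 high, spanning 100 to 135 mm left of the peg, juts out to the front by 1 to 15 mm, set anew each time, not measured; it does not give. It meets the plate's back edge.
- plate: White ceramic drip plate, blue ribs, 96 (x) x 150 (y) x 12 mm, 0.4 kg, on the tray floor. Notch in the right (-y) end near the back corner, 15 wide (x), 14 deep (y). Origin: underside, mid notch, 6 mm from its bottom = peg axis when seated. Back edge x +24, front edge x -72, ends y +142 and -8 mm. Starts on the peg, turned 0.3-0.6 rad anticlockwise from above from the tray (left end nearer you).
- push_corner (a point): The plate's front left corner, across the diagonal from the notched corner, at mid thickness (plate x -72, y +142 mm). Push on the front edge near it (within 30 mm is fine), moving along an arc about the peg: a straight push drags on the edge and jams. Turning takes 1 to 6 N; the force climbs steeply once the plate meets the stop (plate 0.08 to -0.08 rad from the tray).
- bolt (a joint): Steel slide bolt at the tray's front left (m): 0 drawn back (left), 0.034 fully across to the right (tray -y); starts at 0 to 0.006, moves with about 2 N, stays where left. Bar 10 mm wide (x), top 12 mm above the tray floor; its tip passes 3 to 20 mm in front of the seated plate. A black guide on either side, 10 mm high above the floor.
- bolt_knob (a point): Centre of the top of the bolt's upright red knob, diameter 14 mm, reaching from 11 to 44 mm above the tray floor (so this point is 44 mm above the floor); it moves with the bolt, along tray -y as it closes.
- cup_a: Bystander: blue enamel cup, 76 mm wide, 75 mm high. Origin under its centre.
- cup_b: Bystander: a second, like blue enamel cup, 76 mm wide, 75 mm high. Origin under its centre.
- whisk: Bystander: stainless whisk, about 275 mm long, 44 mm high, lying. Origin under its middle, x along it.
- spatula: Bystander: red-handled spatula lying on the counter. Origin under its middle, x along it.
- bowl: Bystander: yellow bowl, 140 mm wide, 60 mm high. Origin under its centre.
- soap: Bystander: green soap bottle, 60 mm wide, 170 mm high, upright. Origin under its centre.
Mind the look-alikes: they are no part of the job. What is meant by the plate is not pink or purple, and is the smaller of those in its own colour.

How it is judged:
On the way, in this order (a step that is already met when the one before it is completed fails the run):
1. the plate, notch on the peg, is turned to the blue stop (within 0.1 rad of the tray) and pressed against it with more than 2.5 N for 0.3 s, the bolt still drawn back (contact force between plate and rail above 2.5 N and angle between the x axis of plate and the x axis of tray, either way round below 0.1 rad and horizontal distance between plate and peg below 0.008 m and value of joint bolt below 0.012 m), for 0.3 s.
2. the bolt is slid across (value of joint bolt above 0.029 m), for 0.2 s.
At the end, for the whole second after the job is handed in: The plate lies on the tray floor, turned to its stop (within 0.1 rad of the tray), its notch on the peg (plate origin within 8 mm of the peg axis), at rest; the bolt is at least 29 mm across (angle between the x axis of plate and the x axis of tray, either way round below 0.1 rad and horizontal distance between plate and peg below 0.008 m and z of plate in the frame of tray below 0.009 m and value of joint bolt above 0.029 m and linear speed of plate below 0.01 m/s and velocity of joint bolt below 0.01 m/s); the robot touches nothing.
It fails at once if the robot pushes the plate with more than 14 N (contact force between plate and the fingers above 14 N or contact force between plate and the arm above 14 N).
It fails at once if the plate taken off the peg or lifted (horizontal distance between plate and peg above 0.015 m or z of plate in the frame of tray above 0.016 m).
It fails at once if a bystander moved by more than 30 mm (distance of any of cup_a, cup_b, whisk, spatula, bowl, soap from where it was at the start of the episode above 0.03 m).
It also fails if it takes over 64 s, if anything falls off the work surface, if the arm or the gripper's body presses on something with over 40 N, if the wrist force passes 120 N, or if a joint passes its speed limit or range.

## Robot

A 7-joint arm with a two-finger parallel gripper is mounted at the origin on the work surface. World frame = base frame: x ahead of the robot, y to its left, z up, the work surface at z = 0. Lengths are in m, angles in rad, forces in N, time in s.
With the tool pointing down it reaches from about 0.425 to 0.875 m from the base axis. Payload 4.7 kg.
Tool frame: the origin (TCP) lies on the centre line of the jaws, within the pads' length; the fingertips stand 19 mm ahead of it and the grasp point (between the pads) is the TCP; z points along the fingers, y is the line along which they close (so a half turn about z gives the same grasp; the last joint's range is limited). The gripper opens to 87 mm and grips with 3 to 60 N. Pads are 19 mm wide; open, the fingers measure 117 mm over their backs; the gripper's body (75 mm by 190 mm) begins 51 mm behind the grasp point.
Start: joints at [1.297, 0.321, -0.07, 1.45, 0.023, 1.371, -0.057], TCP at [0.184, -0.623, 0.203] pointing down, gripper open.
Joint ranges: [-2.86, 2.86], [-0.3, 2.09], [-1.38, 1.24], [0.06, 2.45], [-1.56, 4.7], [0.09, 2.05], [-2.69, 2.69]. Speed limits (rad/s): [2.57, 2.57, 3.14, 3.14, 3.14, 3.14, 3.14].

## Interface

Orientations are given as a rotation vector (axis times angle).
In Python, from cell import env gives the robot as it stands.
- The arm moves only by the tool send_rows, never from a script. Its argument "deltas" is text: rows parted by semicolons, each of 5 numbers parted by spaces: the finger opening in cm, from 0 to 8.7, then the shift along the tool's x, y, z in cm, then the turn about the tool's z in rad. A call has 1 to 12 rows; each row is the pose to reach, as a shift and turn from the pose commanded when the call began, along the tool's axes at that moment; what a row does not reach only later rows make up. A row lasts 1/8 s, in which the tool goes at most 62.5 mm and 10.7 degrees, less where a joint would pass 70% of its speed; a pose out of reach is approached as far as the arm can. A call with a gripper value outside its range is refused whole. The fingers move at their own pace and stop on an object; "grip_force" is the grip in N (left out, the last holds). Time passes only in rows, so rows that repeat a pose let the fingers close. It gives the time, the measured TCP pose, the force, the opening and the grip force at its end, in the units of the state.
- env.get_obs(): the state, without advancing time (a new reading comes with each control period).
- env.snapshot(name): name is "scene" or "top"; returns a dict with "pixels" (420x560x3 uint8, blue, green, red), "z_map" (420x560 float32, m along the optical axis (not along the pixel's ray), 0 where there is no reading), "fx", "fy", "cx", "cy" (pixels), "rvec" (rotation vector, rad) and "tvec" (3), from world to camera coordinates, as OpenCV has them. Camera axes: x right, y down, z forward; pixel columns grow to the right and rows downward; lengths in m; the calibration is good to about 2 mm. A picture is of the moment at which its call begins.
- env.hand_in(): hands the job in; it is judged then, once.
Trained networks look in a picture, given as the dict that the camera call returned (one of the last four; its "shot" number tells which), for a name from the list of things; names that differ only in an ending like _2 or _b are one class to them, and where a whole thing is asked for, a point or a joint stands for the part that bears it (a point fixed in the world has none). Each returns a list of dicts, best first, with "p" (0 to 1); they miss things now and then, are a little off and sometimes report something else, mostly with a low value. They report only what shows in the picture. A call takes as long as a camera call. They do not tell look-alikes from the thing itself.
- env.find_in(target, picture): "at" ([column, row] in pixels, amid what is visible of it).
- env.outline_of(target, picture): "mask" (420x560 bool, what is visible of it) and "at" ([column, row] in pixels, amid what is visible of it).
- env.mark_of(target, picture): "at" ([column, row] in pixels: a listed point, or the origin of a listed thing).
The state is a dict: "time_s": time; "qpos": joint angles; "joint_vel": joint speeds; "effort": joint torques, N m; "tool_pos": TCP position; "eef_rot": TCP orientation; "contact_force": force on the tool from outside, world axes, zero at the start; "ft_torque": the same for the moment, N m; "width": finger opening in m; "grip_force": force on a finger pad.
Only numpy, scipy, OpenCV 4.12 (cv2) and the standard library are available. Lean on these libraries where they do the work, as an engineer would, in place of code of your own. Each camera call takes 0.05 s, during which the arm holds its last target. There are 200 camera calls.

## Working session

There is one attempt and no reset: what is moved stays moved. The work goes in short steps, Python scripts to look and compute and a tool call to move; the robot and the scene stay as the last step left them, time stands still between calls to the robot, and variables do not carry over. Pictures are saved under pics/ and viewed, at most 10 in all, crops included, and the job is handed in when it is done.

Besides the shell and the picture viewer there is one more tool, called as name(argument=value, ...) on one line, values as JSON. send_rows: Moves the arm, as the interface text tells. Its arguments: {"type":"object","properties":{"deltas":{"type":"string"},"grip_force":{"type":"number"}},"required":["deltas"]}

```bash
mkdir -p pics; ls
cat > h.py <<'E'
import numpy as np, cv2
from scipy.spatial.transform import Rotation as R
from cell import env
def w2p(s,P):
    p,_=cv2.projectPoints(np.array(P,float).reshape(-1,1,3),np.array(s['rvec']),np.array(s['tvec']),np.array([[s['fx'],0,s['cx']],[0,s['fy'],s['cy']],[0,0,1.]]),None); return p.reshape(-1,2)
def ray(s,uv,z):
    """world point at height z on pixel ray"""
    Rm=R.from_rotvec(s['rvec']).as_matrix(); c=-Rm.T@np.array(s['tvec'])
    d=Rm.T@np.array([(uv[0]-s['cx'])/s['fx'],(uv[1]-s['cy'])/s['fy'],1]); return c+d*(z-c[2])/d[2]
E
python3 - <<'E'
from h import *
o=env.get_obs(); print(o)
for n in ['top','scene']:
    s=env.snapshot(n); cv2.imwrite(f'pics/{n}1.png',s['pixels'])
    print(n,-R.from_rotvec(s['rvec']).as_matrix().T@np.array(s['tvec']))
    for t,z in [('tray',0),('peg',.006),('rail',.006),('plate',.006),('push_corner',.012),('bolt_knob',.05),('cup_a',0),('whisk',0),('bowl',0),('soap',0),('spatula',0)]:
        for d in env.mark_of(t,s)[:3]: print(t,np.round(d['at'],1),round(d['p'],2),np.round(ray(s,d['at'],z),4))
E
```

```text
pics
{'time_s': 0.0, 'qpos': array([ 1.29710526,  0.32177556, -0.07007358,  1.4516605 ,  0.02261573,
        1.37078927, -0.05690424]), 'joint_vel': array([ 0.00155453,  0.00042837, -0.00042048, -0.00100451, -0.0015112 ,
        0.00038988,  0.00041965]), 'effort': array([-2.54729284e-04, -4.91292894e+01, -4.03714003e-01, -3.12526739e+01,
       -6.37530070e-02,  4.39265231e-02,  1.81574464e-04]), 'tool_pos': array([ 0.18426627, -0.62273083,  0.20219954]), 'eef_rot': array([-3.10733184e+00, -4.50272475e-01,  5.96399156e-04]), 'contact_force': array([-0.60753868, -0.27871694, -0.73540164]), 'ft_torque': array([-0.03655602,  0.01727627,  0.01159694]), 'grip_force': 0.0, 'width': 0.08676269451804487}
top [ 0.21078509 -0.12995131  1.5422848 ]
tray [236.6 166.7] 0.58 [ 0.5954 -0.0194  0.    ]
tray [367.2 203.8] 0.53 [ 0.4892 -0.4252  0.    ]
peg [273.6 146.3] 0.67 [ 0.6623 -0.1327  0.006 ]
peg [249.8 134. ] 0.54 [ 0.7    -0.0572  0.006 ]
rail [249.8 130.8] 0.47 [ 0.7104 -0.0569  0.006 ]
plate [445.7 222. ] 0.95 [ 0.4381 -0.6637  0.006 ]
plate [111.9 289.2] 0.85 [0.2097 0.3373 0.006 ]
plat
[... 960 characters left out ...]
] 0.92 [ 0.2632 -0.1457  0.006 ]
plate [165.  144.5] 0.92 [ 0.4446 -0.6545  0.006 ]
plate [234. 254.] 0.84 [ 0.6643 -0.1372  0.006 ]
push_corner [387.7 223.6] 0.68 [0.3153 0.1491 0.012 ]
push_corner [172.3 235.5] 0.65 [ 0.7228 -0.3134  0.012 ]
push_corner [268.6 160.1] 0.6 [ 0.2947 -0.3023  0.012 ]
bolt_knob [388.7 391.3] 0.66 [0.7581 0.3497 0.05  ]
bolt_knob [315.8 266.9] 0.48 [0.5948 0.076  0.05  ]
cup_a [445.8 297.4] 0.93 [0.4438 0.3701 0.    ]
cup_a [417.9 345. ] 0.88 [0.6036 0.3617 0.    ]
whisk [222.6 185.1] 0.96 [ 0.4743 -0.3516  0.    ]
bowl [386.9 391.1] 0.63 [0.7379 0.3483 0.    ]
soap [172.6 235.4] 0.86 [ 0.7165 -0.3222  0.    ]
spatula [202.  178.1] 0.92 [ 0.4901 -0.428   0.    ]
```

Run:
```python
import cv2
a=cv2.imread('pics/top1.png')
b=cv2.imread('pics/scene1.png')
cv2.imwrite('pics/topcrop.png',cv2.resize(a[100:240,160:345],(793,600),interpolation=cv2.INTER_CUBIC))
```

```text
(no output)
```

View pics/top1.png

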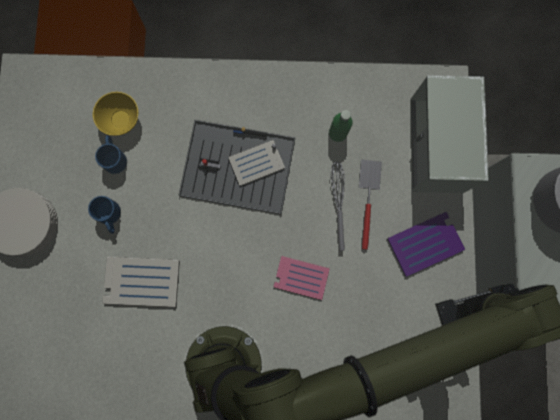

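View pics/topcrop.png

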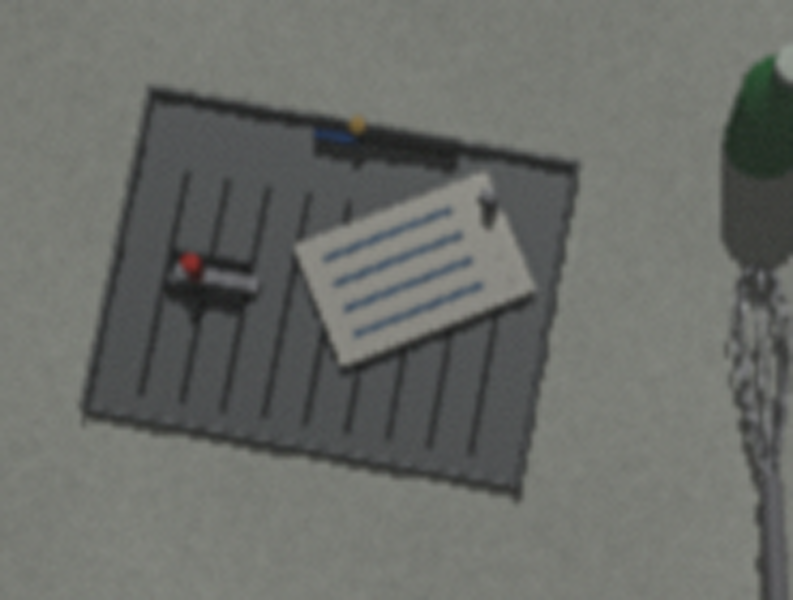

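View pics/scene1.png

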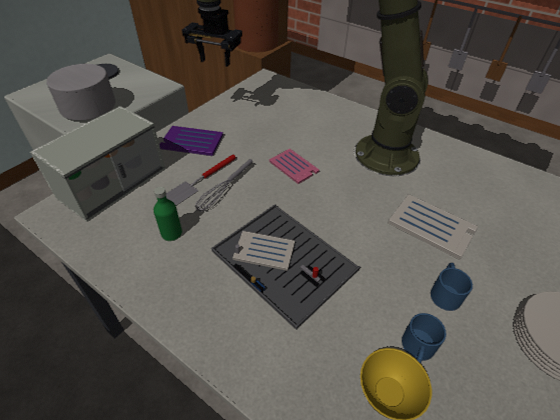

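```bash
cat > fit.py <<'E'
from h import *
def kabsch(A,B):
    A=np.array(A);B=np.array(B);a=A-A.mean(0);b=B-B.mean(0)
    t=np.arctan2((a[:,0]*b[:,1]-a[:,1]*b[:,0]).sum(),(a*b).sum()); c,s=np.cos(t),np.sin(t)
    M=np.array([[c,-s],[s,c]]);T=B.mean(0)-M@A.mean(0); return t,M,T,np.linalg.norm(A@M.T+T-B,axis=1)
E
python3 - <<'E'
from fit import *
s=env.snapshot('top')
px=lambda c:(c[0]/793*185+160-.3,c[1]/600*140+100-.3)
tr=[ray(s,px(c),z)[:2] for c,z in [((152,90),.016),((577,163),.016),((520,497),.010),((85,415),.010)]]
t,M,T,r=kabsch([(.1225,.16),(.1225,-.16),(-.1225,-.16),(-.1225,.16)],tr)
print('tray',t,T,r)
peg=T+M@[.0775,-.1];print('peg',peg)
pl=[ray(s,px(c),.018)[:2] for c in [(297,243),(343,367),(537,292),(487,174)]]
t2,M2,T2,r2=kabsch([(.024,.142),(-.072,.142),(-.072,-.008),(.024,-.008)],pl)
print('plate',t2,T2,r2,'rel',t2-t,'corner',T2+M2@[-.072,.142])
kn=ray(s,px((191,264)),.045)[:2];print('knob',kn,M.T@(kn-T))
np.savez('tray.npz',t=t,T=T,t2=t2,peg=peg,knob=kn)
print('tray-frame tool yaw',R.from_rotvec(env.get_obs()['eef_rot']).as_matrix())
m=s['z_map'];
E
```

```text
tray -0.15263379815336542 [ 0.59051234 -0.02304796] [0.00260688 0.00381023 0.00237093 0.00306346]
peg [ 0.65190715 -0.13366861]
plate 0.39645733877627326 [ 0.65425786 -0.13476541] [0.00199778 0.00076154 0.00078964 0.00220557] rel 0.5490911369296387 corner [ 0.53300885 -0.03158268]
knob [0.59826601 0.07562059] [-0.00733823  0.09870032]
tray-frame tool yaw [[ 9.58856119e-01  2.83892484e-01  1.18870810e-06]
 [ 2.83892483e-01 -9.58856116e-01 -7.64045922e-05]
 [-2.05508894e-05  7.35984761e-05 -9.99999997e-01]]
```

```bash
cat >> fit.py <<'E'
def rows(targets):
    """targets: (x,y,z,yaw) world -> tool shift cm + turn"""
    o=env.get_obs(); Rm=R.from_rotvec(o['eef_rot']).as_matrix(); y0=np.arctan2(Rm[1,0],Rm[0,0])
    print('now',o['time_s'],np.round(o['tool_pos'],4),'yaw',round(y0,4),'F',np.round(o['contact_force'],2))
    for t in targets:
        d=Rm.T@(np.array(t[:3])-o['tool_pos'])*100
        print(np.round(d,2),round(-(t[3]-y0),3))
PEG=np.array([.654,-.134])
def arc(th,gap=0,y=.125,z=.028):
    c,s=np.cos(th),np.sin(th); p=PEG+np.array([[c,-s],[s,c]])@[-.0815-gap,y]; return (*p,z,th)
E
python3 -c "
from fit import *
rows([arc(.396,.025,z=.2),arc(.396,.025,z=.1),arc(.396,.015,z=.028)]); print(arc(.396,.025))"
```

```text
now 1.25 [ 0.1845 -0.6233  0.2033] yaw 0.2879 F [ 0.33 -1.12 -0.33]
[ 46.97 -44.86   0.32] -0.108
[ 46.97 -44.86  10.32] -0.108
[ 47.97 -44.97  17.52] -0.108
(np.float64(0.5075255230083315), np.float64(-0.059753938892240246), 0.028, 0.396)
```

send_rows(deltas="0 20 -19 0 -0.05;0 47 -44.9 0.3 -0.108;0 47 -44.9 0.3 -0.108;0 47 -44.9 0.3 -0.108;0 47 -44.9 0.3 -0.108;0 47 -44.9 0.3 -0.108;0 47 -44.9 0.3 -0.108;0 47 -44.9 0.3 -0.108;0 47 -44.9 0.3 -0.108;0 47 -44.9 0.3 -0.108;0 47 -44.9 0.3 -0.108;0 47 -44.9 0.3 -0.108", grip_force=20)

```text
time_s: 2.75
tool_pos: [0.5083, -0.0569, 0.2004]
eef_rot: [-3.078, -0.625, -0.001]
contact_force: [-0.5, -1.7, -1.3]
width: 0.0006
grip_force: 0.0
```

send_rows(deltas="0 0 0 4 0;0 0 0 8 0;0 0 0 11 0;0 0 0 11 0")

```text
time_s: 3.25
tool_pos: [0.505, -0.061, 0.0882]
eef_rot: [-3.08, -0.614, 0.008]
contact_force: [-0.1, -0.4, 0.0]
width: 0.0002
grip_force: 0.0
```

```bash
python3 -c "
from fit import *
rows([arc(.396,.015,z=.028)])
s=env.snapshot('scene');a=s['pixels']
cv2.imwrite('pics/s2.png',cv2.resize(a[180:340,190:390],(750,600),interpolation=cv2.INTER_CUBIC))"
```

```text
now 3.25 [ 0.505  -0.061   0.0882] yaw 0.3935 F [-0.12 -0.35  0.05]
[ 1.31 -0.01  6.01] -0.003
```

View pics/s2.png

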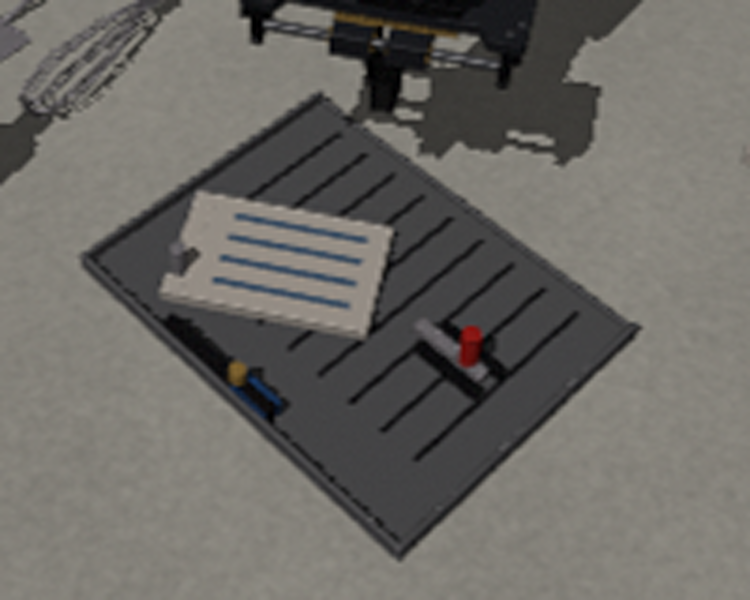

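The picture shows the closed fingers (crop 385,90) hovering in front of the plate's push corner (crop 390,230); the bolt's knob (470,345) is drawn back. Going down.

send_rows(deltas="0 0.5 0 3 0;0 1 0 5.9 0;0 1 0 5.9 0;0 1 0 5.9 0")

```text
time_s: 3.8
tool_pos: [0.5182, -0.0561, 0.0332]
eef_rot: [3.079, 0.616, 0.004]
contact_force: [-0.0, 0.4, 0.9]
width: 0.0006
grip_force: 0.0
```

```bash
python3 -c "
from fit import *
rows([arc(t,-.002) for t in (.396,.35,.3,.25,.2,.15,.1,.05,0,-.05)])"
```

```text
now 3.8 [ 0.5182 -0.0561  0.0332] yaw 0.3952 F [-0.01  0.36  0.92]
[ 1.57 -0.08  0.52] -0.001
[ 2.15 -0.43  0.52] 0.045
[ 2.81 -0.79  0.52] 0.095
[ 3.47 -1.11  0.52] 0.145
[ 4.16 -1.39  0.52] 0.195
[ 4.85 -1.64  0.52] 0.245
[ 5.56 -1.86  0.52] 0.295
[ 6.28 -2.04  0.53] 0.345
[ 7.01 -2.18  0.53] 0.395
[ 7.74 -2.29  0.53] 0.445
```

send_rows(deltas="0 0 0 0.4 0;0 0.3 0 0.4 0;0 0.6 0 0.4 0;0 0.9 0 0.4 0;0 1.2 0 0.4 0;0 1.5 -0.1 0.4 0;0 1.8 -0.25 0.4 0.02;0 2.15 -0.43 0.4 0.045;0 2.5 -0.6 0.4 0.07;0 2.8 -0.8 0.4 0.095")

```text
time_s: 5.05
tool_pos: [0.5399, -0.0371, 0.0272]
eef_rot: [3.106, 0.468, 0.0]
contact_force: [0.1, -0.6, -0.0]
width: 0.0006
grip_force: 0.0
```

```bash
python3 -c "
from fit import *
rows([arc(t,-.002) for t in (.3,.25,.2,.15,.1,.05,0,-.05)])
s=env.snapshot('top');a=s['pixels']
cv2.imwrite('pics/s3.png',cv2.resize(a[100:240,160:345],(793,600),interpolation=cv2.INTER_CUBIC))"
```

```text
now 5.05 [ 0.5399 -0.0371  0.0272] yaw 0.2992 F [ 0.06 -0.57 -0.04]
[ 0.09  0.13 -0.08] -0.001
[ 0.72 -0.25 -0.08] 0.049
[ 1.38 -0.6  -0.08] 0.099
[ 2.05 -0.91 -0.08] 0.149
[ 2.73 -1.2  -0.08] 0.199
[ 3.43 -1.45 -0.08] 0.249
[ 4.14 -1.66 -0.08] 0.299
[ 4.86 -1.84 -0.08] 0.349
```

View pics/s3.png

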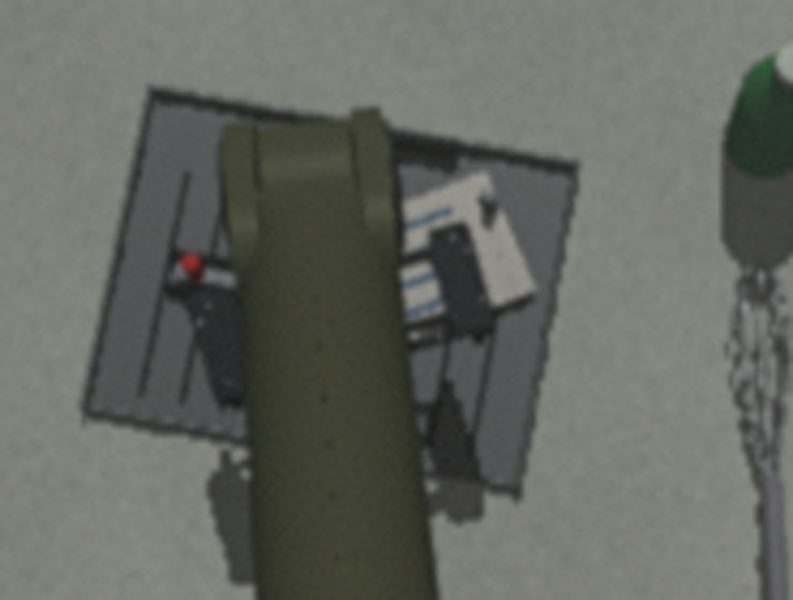

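```bash
python3 -c "
from fit import *
s=env.snapshot('scene');a=s['pixels']
o=env.get_obs();T=o['tool_pos'];print(T,w2p(s,[T+[0,0,-.019],[.533,-.0316,.018],[.533,-.0316,.006],[.652,-.134,.006]]))
cv2.imwrite('pics/s4.png',cv2.resize(a[215:305,225:345],(800,600),interpolation=cv2.INTER_CUBIC))"
```

```text
[ 0.53990838 -0.03673469  0.02727241] [[290.85736373 242.36084997]
 [293.95353411 239.46678705]
 [293.75781998 242.19929426]
 [237.87070925 251.67359744]]
```

View pics/s4.png

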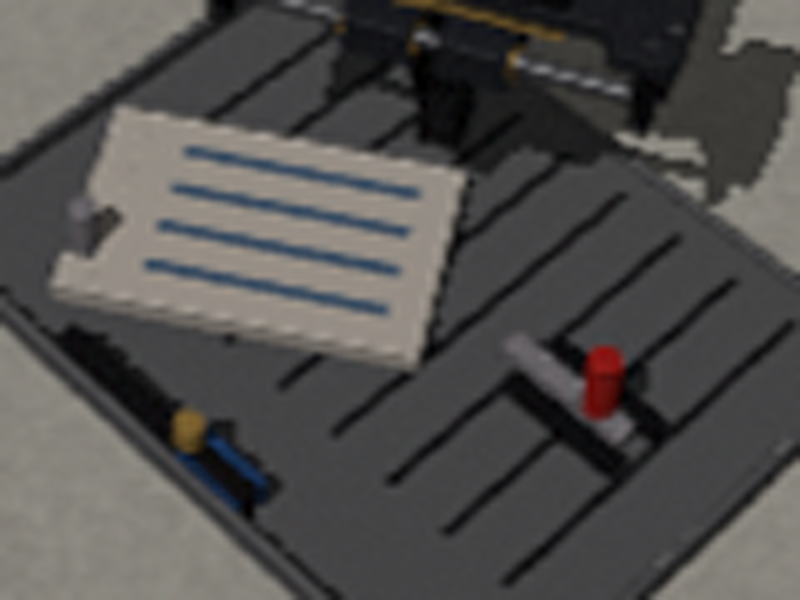

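```bash
python3 -c "
from fit import *
s=env.snapshot('scene');Rm=R.from_rotvec(s['rvec']).as_matrix();z=s['z_map']
def P(u,v):
    return Rm.T@(np.array([(u-s['cx'])/s['fx'],(v-s['cy'])/s['fy'],1])*z[v,u]-np.array(s['tvec']))
for u in (289,291,293):
    for v in range(224,246,2): print(u,v,np.round(P(u,v),4),s['pixels'][v,u])
print('peg',P(237,246),P(237,248),'corner',P(294,241),P(295,241),'plate',P(270,250),'knob',P(315,268))
"
```

```text
289 224 [ 0.5506 -0.0392  0.093 ] [9 9 7]
289 226 [ 0.5522 -0.0378  0.0876] [8 6 7]
289 228 [ 0.5503 -0.0387  0.0772] [8 7 9]
289 230 [ 0.5539 -0.0361  0.0743] [ 9 10 10]
289 232 [ 0.5527 -0.0365  0.0648] [12  9 11]
289 234 [ 0.5515 -0.0369  0.0551] [16 14 15]
289 236 [ 0.5503 -0.0373  0.0454] [37 36 37]
289 238 [ 0.5283 -0.0511  0.0054] [67 66 66]
289 240 [ 0.5426 -0.0416  0.0176] [138 146 154]
289 242 [ 0.5488 -0.0372  0.0184] [135 142 150]
289 244 [ 0.5518 -0.0349  0.0143] [134 142 150]
291 224 [ 0.575  -0.0175  0.1298] [23 19 19]
291 226 [ 0.5747 -0.0174  0.1222] [18 16 14]
291 228 [ 0.5509 -0.0321  0.0824] [4 4 7]
291 230 [ 0.5509 -0.0318  0.0746] [17 15 17]
291 232 [ 0.5501 -0.0319  0.0656] [20 17 18]
291 234 [ 0.5505 -0.0313  0.0583] [13 13 13]
291 236 [ 0.5476 -0.0327  0.0461] [25 23 24]
291 238 [ 0.5263 -0.0458  0.0074] [68 68 68]
291 240 [ 0.5381 -0.0379  0.0159] [135 141 148]
291 242 [ 0.5442 -0.0336  0.0164] [134 142 149]
291 244 [ 0.5503 -0.0294  0.0169] [134 141 148]
293 224 [ 0.5741 -0.0122  0.1326] [22 19 19]
293 226 [ 0.5728 -0.0127  0.1237] [24 21 21]
293 228 [ 0.5515 -0.0256  0.0875] [ 9 10 10]
293 230 [ 0.5499 -0.0262  0.0776] [10  6  8]
293 232 [ 0.5492 -0.0262  0.0688] [5 6 7]
293 234 [ 0.5465 -0.0275  0.0572] [10  9  9]
293 236 [ 0.546  -0.0274  0.0485] [7 8 9]
293 238 [ 0.5235 -0.0409  0.0084] [48 46 47]
293 240 [ 0.5277 -0.0378  0.0059] [ 96 100 105]
293 242 [ 0.5408 -0.0293  0.0163] [144 152 160]
293 244 [ 0.5466 -0.0253  0.0164] [109 116 121]
peg [ 0.65569517 -0.13147537  0.03646793] [ 0.6603234  -0.12755794  0.03565035] corner [ 0.52738375 -0.03454362  0.00356365] [ 0.5270855  -0.03145792  0.00557464] plate [ 0.60211744 -0.06217957  0.01810294] knob [0.59736141 0.07549889 0.04781583]
```

The fingers end at pixel row ~237 (z about 0.042 by depth), well above the plate, so the tip isn't where the tool offset says it is. I'll back off in front of the plate and feel downward.

send_rows(deltas="0 -1 0 0 -0.03;0 -2.2 0 0 -0.1;0 -3.2 0 0 -0.1;0 -3.2 0 0.3 -0.1;0 -3.2 0 0.6 -0.1;0 -3.2 0 0.6 -0.1")

```text
time_s: 5.95
tool_pos: [0.5092, -0.0466, 0.0209]
eef_rot: [-3.078, -0.625, 0.0]
contact_force: [0.0, 0.5, 0.3]
width: 0.0003
grip_force: 0.0
```

```bash
cat > tip.py <<'E'
from fit import *
s=env.snapshot('scene');Rm=R.from_rotvec(s['rvec']).as_matrix();z=s['z_map']
o=env.get_obs();T=np.array(o['tool_pos']);print(T,o['contact_force'],o['width'])
v,u=np.mgrid[0:420,0:560]
C=np.stack([(u-s['cx'])/s['fx']*z,(v-s['cy'])/s['fy']*z,z],-1)
W=(C-np.array(s['tvec']))@Rm
m=(z>0)&(np.hypot(W[...,0]-T[0],W[...,1]-T[1])<.03)&(W[...,2]<.12)
dark=s['pixels'].sum(-1)<110
for zz in np.arange(0.0,.12,.01):
    k=m&dark&(W[...,2]>=zz)&(W[...,2]<zz+.01); k2=m&(W[...,2]>=zz)&(W[...,2]<zz+.01)
    print(round(zz,2),k.sum(),k2.sum(),np.round(W[k].mean(0)-T,4) if k.any() else '')
E
python3 tip.py
```

```text
[ 0.50929656 -0.04656001  0.02105677] [ 0.30961781  0.45014265 -0.58635232] 0.0010326801157268853
0.0 50 227 [-0.0092 -0.0007 -0.0159]
0.01 0 2 
0.02 0 0 
0.03 3 3 [0.0106 0.0015 0.0182]
0.04 17 20 [0.0072 0.0045 0.0255]
0.05 13 13 [0.0107 0.0035 0.0343]
0.06 21 21 [0.0105 0.0015 0.0434]
0.07 15 17 [0.0104 0.0049 0.0536]
0.08 25 26 [0.0117 0.001  0.0631]
0.09 1 1 [ 0.0155 -0.0014  0.0747]
0.1 1 2 [ 0.0074 -0.0044  0.0853]
0.11 1 2 [ 0.0083 -0.004   0.0901]
```

send_rows(deltas="0 0 0 0.4 0;0 0 0 0.8 0;0 0 0 1.2 0;0 0 0 1.5 0;0 0 0 1.5 0")

```text
time_s: 6.62
tool_pos: [0.5089, -0.0468, 0.0059]
eef_rot: [-3.079, -0.625, 0.001]
contact_force: [-0.4, 0.5, 0.9]
width: 0.0
grip_force: 0.0
```

```bash
python3 tip.py
```

```text
[ 0.50906336 -0.04677016  0.00613639] [ 0.33085554 -0.22500693 -0.05453216] 0.000278312444454691
0.0 54 209 [-0.0097  0.001  -0.0007]
0.01 0 0 
0.02 7 8 [0.0083 0.0045 0.0208]
0.03 16 18 [0.0103 0.0035 0.0281]
0.04 17 18 [0.0108 0.0035 0.0387]
0.05 19 19 [0.0117 0.0028 0.0494]
0.06 21 23 [0.0104 0.0037 0.0582]
0.07 9 10 [ 0.0134 -0.002   0.0681]
0.08 2 2 [ 0.01   -0.0029  0.0777]
0.09 2 2 [ 0.0058 -0.0048  0.0885]
0.1 2 3 [0.02   0.0013 0.1008]
0.11 10 19 [0.0189 0.0058 0.112 ]
```

send_rows(deltas="0 0 0 0.3 0;0 0 0 0.6 0;0 0 0 0.9 0;0 0 0 1.1 0;0 0 0 1.1 0")

```text
time_s: 7.3
tool_pos: [0.5089, -0.0468, -0.005]
eef_rot: [-3.079, -0.625, 0.001]
contact_force: [0.1, -0.4, -0.1]
width: 0.0002
grip_force: 0.0
```

```bash
python3 tip.py|head -7; python3 -c "
from fit import *
rows([arc(t,-.0,z=-.005) for t in (.396,.35,.3,.25,.2,.15,.1,.05,0,-.05)])"
```

```text
[ 0.50905193 -0.04679525 -0.00484058] [-0.41902232 -0.28348271  1.15197234] 0.0006845124668247422
0.0 54 182 [-0.0085  0.0016  0.0106]
0.01 9 12 [0.0079 0.0032 0.0205]
0.02 13 17 [0.0091 0.0042 0.0293]
0.03 20 20 [0.011  0.0025 0.0405]
0.04 14 14 [0.0109 0.0035 0.0501]
0.05 21 22 [0.0117 0.0023 0.0593]
now 7.35 [ 0.5091 -0.0468 -0.0048] yaw 0.4008 F [-0.42 -0.28  1.15]
[1.85 1.15 0.02] 0.005
[2.44 0.79 0.02] 0.051
[3.09 0.43 0.02] 0.101
[3.76 0.1  0.02] 0.151
[ 4.45 -0.19  0.02] 0.201
[ 5.15 -0.45  0.02] 0.251
[ 5.86 -0.67  0.01] 0.301
[ 6.59 -0.85  0.01] 0.351
[ 7.32 -1.    0.01] 0.401
[ 8.05 -1.12  0.01] 0.451
```

send_rows(deltas="0 0.2 1.1 0 0;0 0.5 1.1 0 0;0 0.8 1.1 0 0;0 1.1 1.1 0 0;0 1.4 1.1 0 0;0 1.7 1.1 0 0;0 2.1 1.0 0 0.025;0 2.4 0.8 0 0.05;0 2.8 0.6 0 0.076;0 3.1 0.43 0 0.1;0 3.45 0.27 0 0.125;0 3.76 0.1 0 0.15")

```text
time_s: 8.85
tool_pos: [0.5411, -0.0337, -0.0052]
eef_rot: [3.117, 0.39, -0.011]
contact_force: [-7.5, -0.9, 6.6]
width: 0.0005
grip_force: 3.9
```

```bash
python3 -c "
from fit import *
rows([arc(t,-.0,z=-.005) for t in (.25,.2,.15,.1,.05,0,-.05,-.1,-.15,-.2,-.25)])
s=env.snapshot('scene');a=s['pixels']
cv2.imwrite('pics/s5.png',cv2.resize(a[215:305,225:345],(800,600),interpolation=cv2.INTER_CUBIC))"
```

```text
now 8.85 [ 0.5411 -0.0337 -0.0052] yaw 0.2487 F [-7.49 -0.89  6.56]
[ 0.31  0.01 -0.02] -0.001
[ 0.94 -0.38 -0.03] 0.049
[ 1.59 -0.74 -0.03] 0.099
[ 2.26 -1.07 -0.04] 0.149
[ 2.95 -1.36 -0.04] 0.199
[ 3.65 -1.62 -0.04] 0.249
[ 4.36 -1.85 -0.05] 0.299
[ 5.08 -2.03 -0.05] 0.349
[ 5.81 -2.18 -0.06] 0.399
[ 6.55 -2.3  -0.06] 0.449
[ 7.29 -2.38 -0.07] 0.499
```

View pics/s5.png

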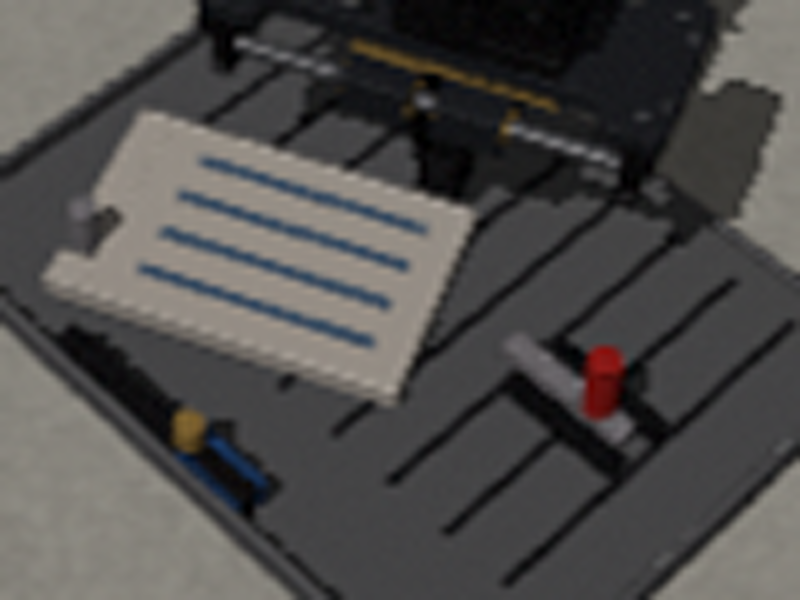

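The plate is turning on the peg. There's an upward force on the tool, probably the tip on the floor, so I'll raise it 2 mm.

send_rows(deltas="0 0 0 -0.1 0;0 0 0 -0.2 0;0 0 0 -0.2 0")

```text
time_s: 9.28
tool_pos: [0.5438, -0.0328, -0.003]
eef_rot: [-3.117, -0.393, 0.001]
contact_force: [-1.7, 1.0, -1.1]
width: 0.0007
grip_force: 1.0
```

send_rows(deltas="0 0.2 -0.1 0 0.012;0 0.4 -0.2 0 0.025;0 0.4 -0.2 0 0.025")

```text
time_s: 9.65
tool_pos: [0.5475, -0.0294, -0.0029]
eef_rot: [-3.121, -0.355, 0.0]
contact_force: [-3.2, 1.3, -0.3]
width: 0.0003
grip_force: 1.4
```

```bash
python3 -c "
from fit import *
o=env.get_obs();d=(o['tool_pos'][:2]-PEG)
import numpy as np
y=.2265
# pure rotation about PEG from current pose
pts=[]
for t in (.18,.13,.08,.03,-.02,-.07,-.12,-.17,-.22):
    a=t-y;c,s=np.cos(a),np.sin(a);p=PEG+np.array([[c,-s],[s,c]])@d;pts.append((*p,-.003,t))
rows(pts)"
```

```text
now 9.65 [ 0.5475 -0.0294 -0.0029] yaw 0.2262 F [-3.18  1.27 -0.26]
[ 0.59 -0.36  0.01] 0.046
[ 1.25 -0.72  0.01] 0.096
[ 1.92 -1.04  0.01] 0.146
[ 2.61 -1.33  0.01] 0.196
[ 3.31 -1.58  0.01] 0.246
[ 4.03 -1.8   0.01] 0.296
[ 4.75 -1.98  0.01] 0.346
[ 5.48 -2.13  0.01] 0.396
[ 6.22 -2.24  0.01] 0.446
```

send_rows(deltas="0 0.3 -0.18 0 0.023;0 0.6 -0.36 0 0.046;0 0.92 -0.54 0 0.071;0 1.25 -0.72 0 0.096;0 1.6 -0.88 0 0.12;0 1.92 -1.04 0 0.146;0 2.27 -1.19 0 0.171;0 2.6 -1.33 0 0.196;0 2.95 -1.46 0 0.221;0 3.3 -1.58 0 0.246;0 3.3 -1.58 0 0.246")

```text
time_s: 11.02
tool_pos: [0.5769, -0.0065, -0.0026]
eef_rot: [-3.141, 0.031, -0.002]
contact_force: [-2.7, 2.2, -0.6]
width: 0.0004
grip_force: 1.3
```

```bash
cat > nxt.py <<'E'
from fit import *
o=env.get_obs();d=(o['tool_pos'][:2]-PEG);Rm=R.from_rotvec(o['eef_rot']).as_matrix();y=np.arctan2(Rm[1,0],Rm[0,0])
pts=[]
for a in -np.arange(.0125,.16,.0125):
    c,s=np.cos(a),np.sin(a);p=PEG+np.array([[c,-s],[s,c]])@d;pts.append((*p,-.003,y+a))
rows(pts)
E
python3 nxt.py
```

```text
now 11.025 [ 0.5769 -0.0065 -0.0026] yaw -0.0197 F [-2.73  2.2  -0.58]
[ 0.16 -0.1   0.04] 0.012
[ 0.32 -0.2   0.04] 0.025
[ 0.48 -0.29  0.04] 0.038
[ 0.64 -0.38  0.04] 0.05
[ 0.8  -0.47  0.04] 0.062
[ 0.97 -0.56  0.04] 0.075
[ 1.13 -0.65  0.04] 0.088
[ 1.3  -0.73  0.04] 0.1
[ 1.46 -0.81  0.04] 0.113
[ 1.63 -0.89  0.04] 0.125
[ 1.8  -0.97  0.04] 0.138
[ 1.97 -1.05  0.04] 0.15
```

send_rows(deltas="0 0.16 -0.1 0 0.012;0 0.32 -0.2 0 0.025;0 0.48 -0.29 0 0.038;0 0.48 -0.29 0 0.038")

```text
time_s: 11.52
tool_pos: [0.581, -0.0043, -0.0027]
eef_rot: [-3.14, 0.092, 0.0]
contact_force: [-3.9, 2.8, -0.0]
width: 0.0006
grip_force: 2.1
```

send_rows(deltas="0 0.15 -0.09 0 0.012;0 0.15 -0.09 0 0.012")

```text
time_s: 11.78
tool_pos: [0.5823, -0.0035, -0.0027]
eef_rot: [-3.14, 0.111, 0.001]
contact_force: [-3.5, 2.3, 0.4]
width: 0.0007
grip_force: 2.3
```

send_rows(deltas="0 0.15 -0.09 0 0.012;0 0.15 -0.09 0 0.012")

```text
time_s: 12.02
tool_pos: [0.5839, -0.0026, -0.0027]
eef_rot: [-3.139, 0.129, 0.001]
contact_force: [-3.8, 2.7, 0.3]
width: 0.0008
grip_force: 2.3
```

send_rows(deltas="0 0.16 -0.08 0 0.012;0 0.16 -0.08 0 0.012")

```text
time_s: 12.28
tool_pos: [0.5856, -0.0017, -0.0027]
eef_rot: [-3.138, 0.148, 0.001]
contact_force: [-4.0, 2.9, -0.3]
width: 0.0007
grip_force: 2.4
```

send_rows(deltas="0 0.16 -0.08 0 0.012;0 0.16 -0.08 0 0.012")

```text
time_s: 12.52
tool_pos: [0.5872, -0.001, -0.0027]
eef_rot: [-3.137, 0.167, 0.001]
contact_force: [-4.6, 4.0, 0.1]
width: 0.0003
grip_force: 2.5
```

send_rows(deltas="0 0.16 -0.08 0 0.012;0 0.16 -0.08 0 0.012")

```text
time_s: 12.78
tool_pos: [0.5888, -0.0001, -0.0028]
eef_rot: [-3.135, 0.185, 0.001]
contact_force: [-4.4, 4.2, 0.4]
width: 0.0004
grip_force: 2.5
```

send_rows(deltas="0 0.15 -0.16 0 0.012;0 0.15 -0.16 0 0.012")

```text
time_s: 13.02
tool_pos: [0.5909, 0.0009, -0.0027]
eef_rot: [-3.134, 0.204, -0.0]
contact_force: [-3.4, 3.8, -0.6]
width: 0.0004
grip_force: 2.1
```

send_rows(deltas="0 0.15 -0.16 0 0.012;0 0.15 -0.16 0 0.012")

```text
time_s: 13.28
tool_pos: [0.5928, 0.0019, -0.0026]
eef_rot: [-3.134, 0.223, -0.001]
contact_force: [-3.5, 3.5, -0.0]
width: 0.0004
grip_force: 1.8
```

```bash
python3 -c "
from fit import *
s=env.snapshot('scene');a=s['pixels'];o=env.get_obs();print(o['contact_force'],o['tool_pos'])
cv2.imwrite('pics/s6.png',cv2.resize(a[215:305,225:345],(800,600),interpolation=cv2.INTER_CUBIC))"
```

```text
[-4.10701367  3.77425501  0.30546701] [ 0.59277048  0.00183776 -0.00265042]
```

View pics/s6.png

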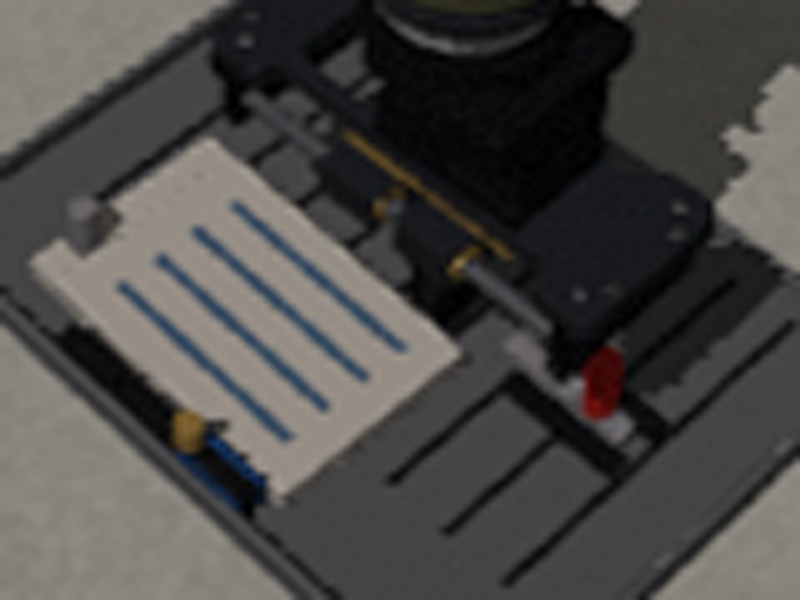

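The plate is nearly parallel to the tray, its back edge (crop 270,480) almost on the blue stop; the bolt is still drawn back (knob 605,380).

send_rows(deltas="0 0.12 -0.07 0 0.009;0 0.12 -0.07 0 0.009")

```text
time_s: 13.58
tool_pos: [0.5937, 0.0023, -0.0027]
eef_rot: [3.133, -0.237, -0.0]
contact_force: [-4.4, 3.5, 1.9]
width: 0.0005
grip_force: 2.2
```

send_rows(deltas="0 0.12 -0.07 0 0.009;0 0.12 -0.07 0 0.009")

```text
time_s: 13.82
tool_pos: [0.5941, 0.0026, -0.0028]
eef_rot: [3.131, -0.251, -0.003]
contact_force: [-6.7, 2.6, 2.2]
width: 0.0008
grip_force: 3.2
```

send_rows(deltas="0 0.12 -0.07 0 0.009;0 0.12 -0.07 0 0.009")

```text
time_s: 14.08
tool_pos: [0.5942, 0.0028, -0.003]
eef_rot: [3.129, -0.266, -0.007]
contact_force: [-8.7, 3.5, 5.4]
width: 0.0006
grip_force: 4.5
```

send_rows(deltas="0 0 0 0 0;0 0 0 0 0;0 0 0 0 0;0 0 0 0 0;0 0 0 0 0;0 0 0 0 0")

```text
time_s: 14.82
tool_pos: [0.5942, 0.0028, -0.003]
eef_rot: [3.129, -0.266, -0.007]
contact_force: [-8.9, 2.3, 4.7]
width: 0.0004
grip_force: 4.4
```

send_rows(deltas="0 -0.3 0 0 0;0 -0.8 0 0 0;0 -1.5 0 0 0;0 -1.5 0 -3 0;0 -1.5 0 -6 0;0 -1.5 0 -9 0;0 -1.5 0 -9 0")

```text
time_s: 15.7
tool_pos: [0.584, 0.0056, 0.0902]
eef_rot: [3.13, -0.266, 0.01]
contact_force: [0.1, -0.4, -0.5]
width: 0.0002
grip_force: 0.0
```

```bash
python3 -c "
from fit import *
q=np.load('tray.npz');t=float(q['t']);kn=q['knob'];M=np.array([[np.cos(t),-np.sin(t)],[np.sin(t),np.cos(t)]])
s=env.snapshot('scene')
for n in ('bolt_knob',):
  for d in env.mark_of(n,s)[:2]: print(d['at'],d['p'],ray(s,d['at'],.05))
for off in (.05,.035): 
  p=kn+M@[0,off]; print(p); rows([(*p,.1,t),(*p,.010,t)])
cv2.imwrite('pics/s7.png',cv2.resize(s['pixels'][215:305,225:345],(800,600),interpolation=cv2.INTER_CUBIC))
"
```

```text
[314.2, 268.5] 0.52 [0.60123758 0.07539651 0.05      ]
[0.6058681  0.12503929]
now 15.8 [0.5815 0.0054 0.0871] yaw -0.1695 F [ 0.12 -1.08  0.03]
[  0.39 -12.2   -1.3 ] -0.017
[  0.38 -12.21   7.7 ] -0.017
[0.60358747 0.11021368]
now 15.8 [0.5815 0.0054 0.0871] yaw -0.1695 F [ 0.12 -1.08  0.03]
[  0.41 -10.7   -1.3 ] -0.017
[  0.41 -10.71   7.7 ] -0.017
```

View pics/s7.png

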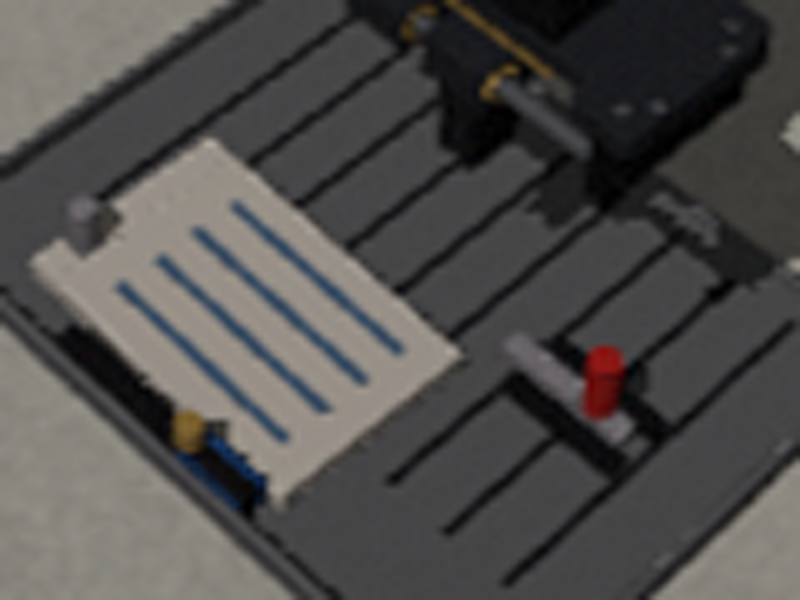

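The plate is seated against the stop (crop 250,490), parallel to the tray, and the bolt is still open. Next is the knob, from its left side.

send_rows(deltas="0 0.2 -5 -0.5 -0.017;0 0.4 -11.2 -0.5 -0.017;0 0.4 -11.2 -0.5 -0.017;0 0.4 -11.2 3 -0.017;0 0.4 -11.2 6 -0.017;0 0.4 -11.2 7.5 -0.017;0 0.4 -11.2 7.5 -0.017")

```text
time_s: 16.68
tool_pos: [0.6031, 0.1148, 0.0106]
eef_rot: [3.132, -0.239, -0.005]
contact_force: [0.5, 0.5, -0.0]
width: 0.0003
grip_force: 0.0
```

```bash
python3 tip.py|head -6; python3 -c "
from fit import *
q=np.load('tray.npz');t=float(q['t']);kn=q['knob'];M=np.array([[np.cos(t),-np.sin(t)],[np.sin(t),np.cos(t)]])
rows([(*(kn+[.001,0]+M@[0,o]),.011,t) for o in (.022,.012,.002,-.012)])"
```

```text
[0.60422275 0.11529006 0.01198747] [0.14691671 0.34431173 0.34658336] 0.00029984099599402163
0.0 42 238 [-0.0051 -0.0033 -0.0059]
0.01 17 66 [ 0.0056 -0.0241  0.003 ]
0.02 2 3 [ 0.0093 -0.0085  0.0173]
0.03 15 18 [0.0095 0.0004 0.0235]
0.04 18 18 [ 0.0106 -0.0008  0.0332]
now 16.725 [0.6042 0.1153 0.012 ] yaw -0.1524 F [0.15 0.34 0.35]
[0.11 1.8  0.1 ] 0.0
[0.11 2.8  0.1 ] 0.0
[0.11 3.8  0.1 ] 0.0
[0.11 5.2  0.1 ] 0.0
```

Knob contact expected at 1.8 cm along tool y, and the end about 5.2 cm.

send_rows(deltas="0 0.1 0.6 0 0;0 0.1 1.2 0 0;0 0.1 1.6 0 0;0 0.1 2.0 0 0;0 0.1 2.4 0 0;0 0.1 2.8 0 0;0 0.1 3.2 0 0;0 0.1 3.6 0 0;0 0.1 4.0 0 0;0 0.1 4.3 0 0;0 0.1 4.6 0 0;0 0.1 4.6 0 0")

```text
time_s: 18.23
tool_pos: [0.5983, 0.0692, 0.0122]
eef_rot: [3.132, -0.24, -0.0]
contact_force: [0.8, 1.0, 0.7]
width: 0.0004
grip_force: 0.5
```

send_rows(deltas="0 0 0.15 0 0;0 0 0.3 0 0;0 0 0.3 0 0")

```text
time_s: 18.6
tool_pos: [0.5979, 0.0668, 0.0121]
eef_rot: [3.132, -0.239, -0.0]
contact_force: [1.0, 1.5, 0.1]
width: 0.0005
grip_force: 0.8
```

send_rows(deltas="0 0 0.15 0 0;0 0 0.3 0 0;0 0 0.3 0 0")

```text
time_s: 18.98
tool_pos: [0.5974, 0.0637, 0.0122]
eef_rot: [3.132, -0.239, -0.0]
contact_force: [0.3, 2.3, -0.3]
width: 0.0001
grip_force: 0.8
```

send_rows(deltas="0 0 0.15 0 0;0 0 0.3 0 0;0 0 0.3 0 0")

```text
time_s: 19.35
tool_pos: [0.5972, 0.0625, 0.0123]
eef_rot: [-3.131, 0.237, -0.001]
contact_force: [1.3, 4.6, -1.5]
width: 0.0002
grip_force: 2.4
```

send_rows(deltas="0 0 0.2 0 0;0 0 0.3 0 0;0 0 0.3 0 0;0 0 0.3 0 0")

```text
time_s: 19.85
tool_pos: [0.5972, 0.0625, 0.0124]
eef_rot: [-3.127, 0.235, -0.003]
contact_force: [2.6, 8.7, -2.0]
width: 0.0001
grip_force: 4.7
```

send_rows(deltas="0 0 -0.5 0 0;0 0 -1.5 0 0;0 0 -2.5 0 0;0 0 -2.5 -4 0;0 0 -2.5 -9 0;0 0 -6 -12 0;-0 -5 -8 -12 0;0 -5 -8 -12 0")

```text
time_s: 20.85
tool_pos: [0.5558, 0.1488, 0.1326]
eef_rot: [3.133, -0.228, -0.002]
contact_force: [1.3, -0.2, 0.1]
width: 0.0005
grip_force: 0.0
```

```bash
python3 -c "
from fit import *
s=env.snapshot('scene');o=env.get_obs();print(o['contact_force'],o['tool_pos'])
for d in env.mark_of('bolt_knob',s)[:2]: print(d['at'],d['p'],ray(s,d['at'],.05))
cv2.imwrite('pics/s8.png',cv2.resize(s['pixels'][215:305,225:345],(800,600),interpolation=cv2.INTER_CUBIC))
"
```

```text
[ 0.89755086 -1.11329184 -1.0596634 ] [0.55785646 0.14631812 0.13246795]
[305.9, 262.3] 0.73 [0.59799157 0.04847037 0.05      ]
```

View pics/s8.png

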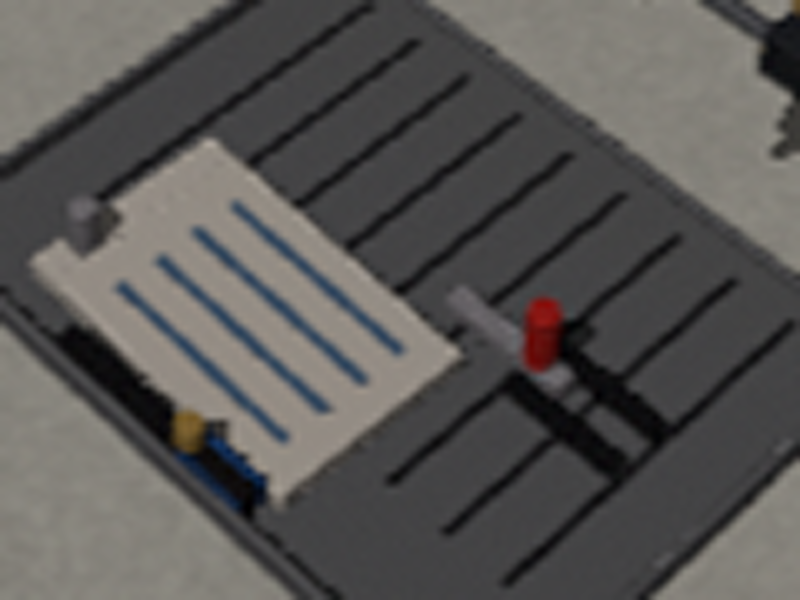

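```bash
python3 -c "
from cell import env
print(env.hand_in())"
```

```text
the job is handed in; nothing more can be done
None
```

I handed the job in; no verdict came back. The plate was turned on its peg to the blue stop and held there for about 0.75 s at 9 N horizontal (10 N including a vertical part). The bolt was then pushed across until it would go no further, and the last picture shows the plate still seated.

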